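# Clamp the block in the drilling fixture

## Robot

A 6-joint arm with a two-finger parallel gripper is mounted at the origin on the work surface; the furniture and walls round the work are solid. World frame = base frame: x ahead of the robot, y to its left, z up, the work surface at z = 0. Lengths are in mm, angles in rad, forces in N, time in s.
With the tool pointing down it reaches from about 275 to 1000 mm from the base axis. Payload 8.4 kg.
Tool frame: the origin (TCP) lies between the finger pads; the fingertips stand 11 mm ahead of it and the grasp point (between the pads) lies 8 mm behind it (env.tcp_to_tips is the distance from the TCP to the fingertips, in mm); z points along the fingers, y is the line along which they close (so a half turn about z gives the same grasp; the last joint's range is limited). The gripper opens to 85 mm and grips with 20 to 120 N. Pads are 22 mm wide; open, the fingers measure 114 mm over their backs; the gripper's body (76 mm by 85 mm) begins 54 mm behind the grasp point. The pads swing forward as they close: fully open they stand 13 mm farther back than shut.
Start: joints at [-1.284, 0.353, 1.633, -0, 1.155, -0.002], TCP at [178, -599.119, 242.281] pointing down, gripper open.
Joint ranges: [-2.63, 2.63], [-0.92, 2.1], [0.06, 2.66], [-1.3, 4.44], [0, 2.69], [-3.02, 3.02]. Speed limits (rad/s): [2.22, 2.22, 2.79, 3.14, 3.14, 3.14].

## Interface

Orientations are given as a rotation vector (axis times angle).
In Python, from plant import sense, get_image, camera_model, workorder, boxes_of, tip_of, env gives the robot as it stands.
- The arm moves only by the shell command python3 -m inch 'ROWS' [FORCE]. ROWS is JSON, one flat list of numbers, 7 for each row, row after row: the turn, a rotation vector about the tool's x, y, z in units of 5 degrees (1.0 is 5 degrees), then the shift along the tool's x, y, z in units of 30 mm (1.0 is 30 mm), then the gripper's target within -1 to 1 (fully open at 1, half-way at 0, shut at -1). A call has 1 to 5 rows; each row is the pose to reach, as a shift and turn from the pose commanded when the call began, along the tool's axes at that moment; what a row does not reach only later rows make up. A row lasts 1/10 s, in which the tool goes at most 50 mm and 8.59 degrees, less where a joint would pass 70% of its speed; a pose out of reach is approached as far as the arm can. A call with a gripper value outside its range is refused whole. The fingers move at their own pace and stop on an object; FORCE is the grip in N (left out, the last holds). Time passes only in rows, so rows that repeat a pose let the fingers close. It gives the time, the measured TCP pose, the force, the opening and the grip force at its end, in the units of the state.
- sense(): the state, without advancing time (a new reading comes with each control period).
- get_image(name): name is "side" or "top" or "wrist"; returns the picture (384x512x3 uint8, red, green, blue); there is no depth.
- camera_model(name): a dict with "mtx" (3x3 intrinsics, pixels), "T" (4x4, takes a point from camera to world coordinates). Camera axes: x right, y down, z forward; pixel columns grow to the right and rows downward; lengths in mm; the calibration is good to about 2 mm. A picture is of the moment at which its call begins: read the wrist's pose just before it. camera_model takes no time and is no camera call; for the wrist camera it gives the pose at the moment of the call.
- workorder.sign_off(): hands the job in; it is judged then, once.
Trained networks look in the newest picture that a camera, given by its name, has taken for a name from the list of things; names that differ only in an ending like _2 or _b are one class to them, and where a whole thing is asked for, a point or a joint stands for the part that bears it (a point fixed in the world has none). Each returns a list of dicts, best first, with "score" (0 to 1); they miss things now and then, are a little off and sometimes report something else, mostly with a low value. They report only what shows in the picture. A call takes as long as a camera call. They do not tell look-alikes from the thing itself.
- boxes_of(camera, label): "pixel" ([column, row] in pixels, amid what is visible of it).
- tip_of(camera, label): "pixel" ([column, row] in pixels: a listed point, or the origin of a listed thing).
The state is a dict: "clock": time; "joints": joint angles; "qvel": joint speeds; "joint_efforts": joint torques, N m; "ee_pos": TCP position; "tcp_rot": TCP orientation; "ft_force": force on the tool from outside, world axes, zero at the start; "torque": the same for the moment, N m; "finger_gap": finger opening in mm; "finger_force": force on a finger pad.
Only numpy, scipy, OpenCV 4.12 (cv2) and the standard library are available. Lean on these libraries where they do the work, as an engineer would, in place of code of your own. Each camera call takes 0.05 s, during which the arm holds its last target. There are 200 camera calls.

## Task

Clamp the wood block in the drilling fixture: with a finger, push the clamp strap round over the block until it rests against its stop pin, and only then press the cam lever fully down so that the foot holds the block. Leave the block where it lies in its nest, and do not disturb the loose things on and around the fixture.

Things in the scene. Friction and masses are not known exactly. Their poses are not given: they have to be found in the camera images.
- fixture: aluminium base plate of a drilling fixture, bolted down, 160 x 270 x 12 mm. Origin: on the axis of the upright strap post, at bench level; z up. The plate spans x -80..80, y -150..120 mm of this frame. The nest with the wood block is centred at (0, -100) mm between three rails 12 mm high; a steel stop pin 10 mm thick stands to 84 mm at (19.5, -42) mm
- strap (a joint): steel clamp strap turning level on the post. 0 = against the stop pin, pointing along the fixture's -y, over the block's middle; grows (rad, to 1.7) as it swings clockwise from above, so at 1.57 it points along -x. Stiff (0.15 N m): stays where left, takes 1 to 2 N at its end. A spindle with a rubber foot hangs through it 100 mm from the post axis
- strap_end (a point): point inside the strap on its centre line, 120 mm from the post axis, at mid thickness. The strap is a flat bar 28 mm wide and 14 mm thick, underside 72 and top 86 mm above the bench; its round end reaches 140 mm from the post axis
- lever (a joint): cam lever on the strap. Its level hinge pin crosses the post axis 105 mm above the bench, square to the strap. 0 = fully down, level, pointing directly away from the strap's arm; grows (rad, to 1.2) as the grip rises towards upright. Stiff (0.15 N m, 2 N at the grip), stays where left; going down it drives the foot onto the block
- lever_grip (a point): middle of the lever's round grey grip, on its centre line 85 mm from the hinge pin; the grip is 18 mm thick, with rounded ends 53 and 113 mm from the pin
- foot: rubber pressure foot under the strap, 20 mm across, 12 mm high; origin at the middle of its top. With the lever raised it clears the block by 5 mm or more; with the lever fully down over the block it presses on it with about 4.5 N
- wood_block: loose wood block 90 x 50 x 35 mm lying in the nest of the fixture, its length along the fixture's x, top 47 mm above the bench; origin at the centre of its underside
- hexkey: loose L-shaped hex key, 93 x 33 x 4 mm, lying on the base plate; origin at the centre of its underside
- spindle_nut: loose hex nut, 26 mm across, 12 mm high, lying on the base plate; origin at the centre of its underside
- pliers: loose pliers, 141 x 52 x 12 mm, on the bench; origin at the centre of the underside
- screwdriver_red: loose screwdriver, 172 x 22 x 22 mm, on the bench; origin at the centre of its underside
- tape_roll: loose roll of tape, 63 mm across, 19 mm high, on the bench; origin at the centre of its underside
- solvent: loose bottle standing on the bench, 58 mm across, 88 mm high; origin at the centre of its underside
- foam_block: loose grey foam block, 100 x 65 x 60 mm, on the bench; origin at the centre of its underside
Not all that is in view belongs to the job. Of the things like the wood_block, leave any that is blue, pink or purple; of the rest the smaller one is meant.

How it is judged (in metres and radians):
On the way, in this order (a step that is already met when the one before it is completed fails the run):
1. the strap lies against its stop over the block, the lever still up (value of joint strap below 0.06 rad and value of joint lever above 0.6 rad), for 0.2 s.
2. the lever is fully down, the strap still at its stop (value of joint lever below 0.1 rad and value of joint strap below 0.06 rad), for 0.2 s.
At the end, for the whole second after the job is handed in: the strap is within 0.06 rad of its stop, the lever within 0.1 rad of fully down, the foot presses on the wood block with more than 1.5 N, the block is within 10 mm and the loose things within 20 mm of where they began (all of step 2 and contact force between foot and wood_block above 1.5 N and distance of wood_block from where it was at the start of the episode below 0.01 m and distance of each of hexkey, spindle_nut, pliers, screwdriver_red, tape_roll, solvent, foam_block from where it was at the start of the episode below 0.02 m); the robot touches nothing.
It fails at once if the lever is pushed down before the strap is over the block (value of joint strap above 0.2 rad and value of joint lever below 0.5 rad).
It fails at once if the wood block is lifted or pushed out of its place (distance of wood_block from where it was at the start of the episode above 0.012 m).
It fails at once if a loose bystander is moved, lifted or carried (distance of any of hexkey, spindle_nut, pliers, screwdriver_red, tape_roll, solvent, foam_block from where it was at the start of the episode above 0.025 m).
It also fails if it takes over 51 s, if anything falls off the work surface, if the arm or the gripper's body presses on something with over 40 N, if the wrist force passes 120 N, or if a joint passes its speed limit or range.

## Working session

There is one attempt and no reset: what is moved stays moved. The work goes in short steps, Python scripts to look and compute and a shell command to move; the robot and the scene stay as the last step left them, time stands still between calls to the robot, and variables do not carry over. Pictures are saved under pics/ and viewed, at most 10 in all, crops included, and the job is handed in when it is done.

```bash
mkdir -p pics; ls; python3 - <<'E'
from plant import *
import cv2,numpy as np
s=sense();print(s)
ims=[]
for c in("side","top"):
    im=get_image(c);cv2.imwrite(f"pics/{c}0.png",im[:,:,::-1]);m=camera_model(c);print(c,m['mtx'].round(1).tolist(),m['T'].round(3).tolist())
    for l in("wood_block","fixture","strap_end","lever_grip","foot","spindle_nut","hexkey","solvent","foam_block"):
        print(c,l,[(np.round(d['pixel'],1).tolist(),round(d['score'],2)) for d in tip_of(c,l)[:3]])
E
```

```text
pics
{'clock': 0.0, 'joints': array([-1.28434687e+00,  3.53654017e-01,  1.63419104e+00,  2.17078584e-06,
        1.15519150e+00, -2.39700804e-03]), 'qvel': array([ 0.00017405, -0.00053249,  0.00059567,  0.00061763,  0.00093655,
       -0.0006114 ]), 'joint_efforts': array([ 7.90316280e-04, -6.05234957e+01, -3.42065299e+01,  7.03938582e-06,
        9.42388811e-03,  3.99236868e-06]), 'ee_pos': array([ 177.89265954, -598.63579572,  241.53365837]), 'tcp_rot': array([-3.10747121e+00, -4.51936196e-01,  3.17812664e-04]), 'ft_force': array([ 0.52337978, -0.07093359, -0.59849077]), 'torque': array([-0.03029985, -0.01674075,  0.02336197]), 'finger_force': 0.0, 'finger_gap': 85.5003178020636}
side [[363.0, 0.0, 259.3], [0.0, 363.0, 196.0], [0.0, 0.0, 1.0]] [[-0.098, -0.52, 0.849, -536.702], [-0.995, 0.066, -0.074, 100.447], [-0.018, -0.852, -0.524, 723.315], [0.0, 0.0, 0.0, 1.0]]
side wood_block [([398.8, 268.3], 0.74), ([200.3, 196.9], 0.64)]
side fixture []
side strap_end []
side lever_grip []
side foot []
side spindle_nut []
side hexkey []
side solvent [([173.4, 201.3], 0.94)]
side foam_block [([363.0, 204.0], 0.97), ([337.7, 232.9], 0.19)]
top [[374.6, 0.0, 255.4], [0.0, 374.6, 196.2], [0.0, 0.0, 1.0]] [[-0.004, -0.99, 0.144, 292.743], [-1.0, 0.001, -0.02, 9.735], [0.02, -0.144, -0.989, 1524.13], [0.0, 0.0, 0.0, 1.0]]
top wood_block [([281.4, 174.9], 0.88), ([337.8, 278.7], 0.74), ([198.5, 158.4], 0.73)]
top fixture []
top strap_end [([285.2, 195.9], 0.59)]
top lever_grip []
top foot [([286.3, 197.5], 0.56)]
top spindle_nut [([236.2, 179.5], 0.47)]
top hexkey [([252.1, 199.1], 0.38)]
top solvent [([169.3, 172.6], 0.46), ([305.3, 227.1], 0.46)]
top foam_block [([336.0, 192.9], 0.87)]
```

```bash
python3 - <<'E'
import cv2,numpy as np
a=cv2.imread("pics/top0.png")[110:310,130:400];b=cv2.imread("pics/side0.png")[150:330,120:440]
a=cv2.resize(a,(540,400),interpolation=3);cv2.imwrite("pics/a.png",cv2.resize(a,(800,593),interpolation=3))
cv2.imwrite("pics/b.png",cv2.resize(b,(800,450),interpolation=3))
E
```

```text
(no output)
```

View pics/a.png

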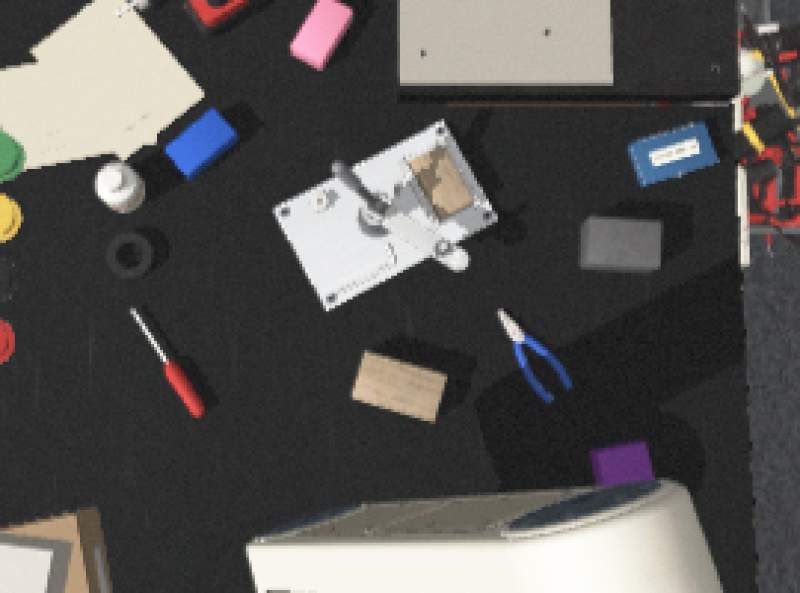

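View pics/b.png

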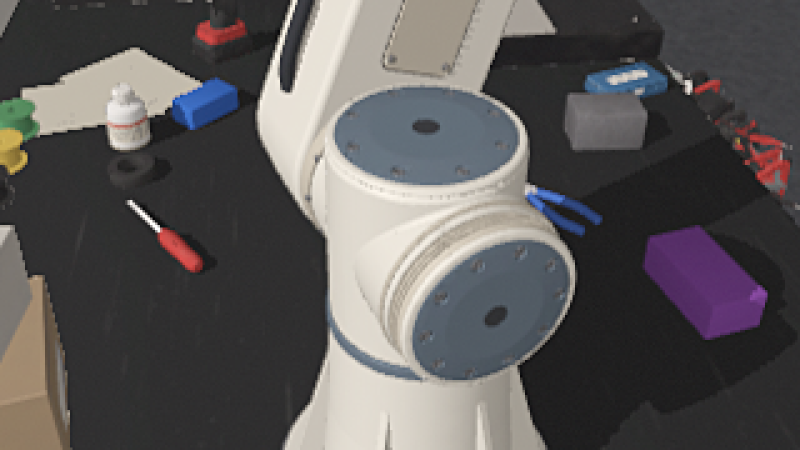

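The top view shows the fixture plate with its corners at crop (443,122), (497,218), (328,310) and (275,210). The nest and block are at (440,183), the strap points from the post at (375,215) to (460,260), and the lever grip is at about (350,180). In the side view the arm hides the fixture. I'll compute the poses next.

```bash
cat > h.py <<'E'
import numpy as np,cv2
from plant import *
from scipy.spatial.transform import Rotation as R
from scipy.optimize import least_squares
def ray(m,px,z):
    d=m['T'][:3,:3]@np.linalg.solve(m['mtx'],[px[0],px[1],1]);o=m['T'][:3,3];return o+d*(z-o[2])/d[2]
def proj(m,p):
    T=m['T'];c=(np.asarray(p)-T[:3,3])@T[:3,:3];q=c@m['mtx'].T;return q[...,:2]/q[...,2:]
E
python3 - <<'E'
from h import *
m=camera_model("top")
un=lambda u,v:(130+u/2.963,110+v/2.963)
cs=[(443,122),(497,218),(275,210),(328,310)];f=np.array([(80,-150),(-80,-150),(80,120),(-80,120)])
w=np.array([ray(m,un(*c),12)[:2] for c in cs]);print(w.round())
r=least_squares(lambda p:(f@np.array([[np.cos(p[2]),np.sin(p[2])],[-np.sin(p[2]),np.cos(p[2])]])+p[:2]-w).ravel(),[w[:,0].mean(),w[:,1].mean(),0.5])
print(r.x,r.fun.round(1))
c,s=np.cos(r.x[2]),np.sin(r.x[2]);A=np.array([[c,-s],[s,c]])
def tofix(u,v,z): return A.T@(ray(m,un(u,v),z)[:2]-r.x[:2])
e=tofix(458,262,79);print("strap end",e,np.arctan2(-e[0],-e[1]))
for z in(150,170,190):print("grip tip",z,tofix(338,165,z))
print(R.from_rotvec(sense()['tcp_rot']).as_matrix().round(3))
E
```

```text
[[ 703. -122.]
 [ 566. -195.]
 [ 577.  112.]
 [ 438.   39.]]
[ 5.63774850e+02 -2.85357269e+01  4.93514802e-01] [ 2.7 -0.5 -1.3 -3.1  0.3  2.9 -1.7  0.6]
strap end [-110.5631859  -59.8890357] 1.0743690746436902
grip tip 150 [64.55432016 24.50826758]
grip tip 170 [60.40456944 26.51084626]
grip tip 190 [56.25481872 28.51342494]
[[ 0.959  0.285 -0.   ]
 [ 0.285 -0.959  0.   ]
 [-0.    -0.    -1.   ]]
```

```bash
python3 -m inch '[0,0,0,4.5,-4.4,0,-1, 0,0,0,4.5,-4.4,0,-1, 0,0,0,4.5,-4.4,0,-1, 0,0,0,4.5,-4.4,0,-1, 0,0,0,4.5,-4.4,0,-1]' 30
python3 -m inch '[0,0,0,4.5,-4.4,0,-1, 0,0,0,4.5,-4.4,0,-1, 0,0,0,4.5,-4.4,0,-1, 0,0,0,4.5,-4.4,0,-1, 0,0,0,4.5,-4.4,0,-1]'
python3 -m inch '[0,0,0,4.5,-4.4,0,-1, 0,0,0,4.5,-4.4,0,-1, 0,0,0,4.5,-4.4,0,-1, 0,0,0,4.5,-4.4,0,-1, 0,0,0,4.5,-4.4,0,-1]'
python3 - <<'E'
from h import *
s=sense();print(s['clock'],s['ee_pos'],s['tcp_rot'],s['finger_gap'],s['ft_force'])
m=camera_model("wrist");im=get_image("wrist");cv2.imwrite("pics/w1.png",im[:,:,::-1]);np.savez("w1",**m)
print(m['T'].round(3))
for l in("strap_end","lever_grip","wood_block","fixture","spindle_nut","hexkey"):print(l,[(np.round(d['pixel'],1).tolist(),round(d['score'],2)) for d in tip_of("wrist",l)[:3]])
E
```

```text
clock: 1.5
ee_pos: [271.2, -430.4, 242.3]
tcp_rot: [-3.107, -0.456, -0.001]
ft_force: [-0.3, 0.4, -0.0]
finger_gap: 12.2
finger_force: 0.0
clock: 2.0
ee_pos: [363.2, -266.5, 242.5]
tcp_rot: [-3.108, -0.457, -0.002]
ft_force: [-0.6, 0.2, -0.1]
finger_gap: -0.2
finger_force: 0.0
clock: 2.5
ee_pos: [455.7, -102.0, 242.5]
tcp_rot: [-3.108, -0.457, -0.002]
ft_force: [-0.3, -1.5, 0.4]
finger_gap: -0.5
finger_force: 0.0
2.5 [ 455.70408298 -101.97979963  242.54540776] [-3.10795001e+00 -4.57243465e-01 -2.48577795e-03] -0.5169139548930695 [-0.25824723 -1.49182521  0.36956329]
[[ 2.88000e-01 -9.22000e-01 -2.60000e-01  5.21401e+02]
 [-9.58000e-01 -2.77000e-01 -7.80000e-02 -8.30880e+01]
 [-0.00000e+00  2.72000e-01 -9.62000e-01  3.73819e+02]
 [ 0.00000e+00  0.00000e+00  0.00000e+00  1.00000e+00]]
strap_end [([293.2, 143.5], 0.74)]
lever_grip []
wood_block [([303.7, 42.6], 0.91), ([201.8, 231.4], 0.58), ([449.6, 168.9], 0.4)]
fixture [([223.3, 62.2], 0.6)]
spindle_nut [([161.5, 17.2], 0.71)]
hexkey [([191.4, 110.6], 0.88)]
```

View pics/w1.png

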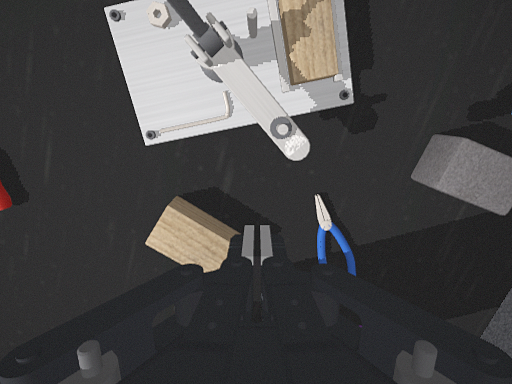

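The wrist view shows plate corners at (105,8), (147,145) and (354,102), and the strap end at about (293,143). The larger spare wood block is near (195,240), close to the closed fingers at (257,245).

```bash
python3 - <<'E'
from h import *
m=dict(np.load("w1.npz"))
px=[(105,8),(147,145),(354,102)];f=np.array([(80,120),(-80,120),(-80,-150)])
w=np.array([ray(m,c,12)[:2] for c in px]);print(w.round())
r=least_squares(lambda p:(f@np.array([[np.cos(p[2]),np.sin(p[2])],[-np.sin(p[2]),np.cos(p[2])]])+p[:2]-w).ravel(),[564,-28,0.5])
print(r.x,r.fun.round(1))
c,s=np.cos(r.x[2]),np.sin(r.x[2]);A=np.array([[c,-s],[s,c]])
e=A.T@(ray(m,(293.2,143.5),79)[:2]-r.x[:2]);print(e,np.hypot(*e),np.arctan2(-e[0],-e[1]), "w",ray(m,(293.2,143.5),79))
for p in [(147,243),(177,197),(238,234),(208,272)]:print("spare",ray(m,p,50).round())
print("pliers",ray(m,(318,195),10).round(),"foam",ray(m,(412,180),60).round())
P=r.x[:2]
t=R.from_rotvec(sense()['tcp_rot']).as_matrix();p0=sense()['ee_pos']
for a in (e and 0 for e in []):pass
a0=np.arctan2(-e[0],-e[1])
for a,off in [(a0,50),(a0,30),(.8,28),(.55,28),(.3,28),(.15,28),(0,28)]:
    q=P+A@(118*np.array([-np.sin(a),-np.cos(a)])-off*np.array([np.cos(a),-np.sin(a)]))
    d=np.array([*q,77])-p0;print(round(a,2),q.round(),(t.T@d/30).round(2))
E
```

```text
[[ 581.  115.]
 [ 442.   40.]
 [ 567. -195.]]
[ 5.67539413e+02 -2.70035306e+01  4.91564301e-01] [ 0.7  1.7 -1.2  0.6  0.5 -2.3]
[-105.84286905  -58.78232859] 121.07053763620684 1.0638369225394522 w [ 501.97439285 -128.78419278   79.        ]
spare [328.   4.  50.]
spare [399. -19.  50.]
spare [ 373. -103.   50.]
spare [309. -80.  50.]
pliers [ 441. -194.   10.] foam [ 501. -277.   60.]
1.06 [462. -99.] [ 0.33 -0.12  5.51]
1.06 [ 478. -110.] [0.77 0.38 5.51]
0.8 [ 505. -131.] [1.42 1.31 5.51]
0.55 [ 533. -143.] [2.19 1.96 5.51]
0.3 [ 563. -148.] [3.1  2.4  5.51]
0.15 [ 581. -148.] [3.68 2.55 5.51]
0 [ 599. -144.] [4.29 2.61 5.51]
```

```bash
python3 -m inch '[0,0,0,0.3,-0.1,1.5,-1, 0,0,0,0.3,-0.1,3,-1, 0,0,0,0.3,-0.1,4.5,-1, 0,0,0,0.3,-0.1,5.5,-1, 0,0,0,0.3,-0.1,5.5,-1]'
python3 -m inch '[0,0,0,0.25,0.25,0,-1, 0,0,0,0.5,0.5,0,-1, 0,0,0,0.7,0.85,0,-1, 0,0,0,0.9,1.1,0,-1, 0,0,0,1.1,1.4,0,-1]'
python3 - <<'E'
from h import *
im=get_image("wrist");cv2.imwrite("pics/w2.png",im[:,:,::-1])
E
```

```text
clock: 3.35
ee_pos: [458.2, -98.9, 74.1]
tcp_rot: [-3.107, -0.45, 0.01]
ft_force: [0.2, -0.8, -0.1]
finger_gap: -0.2
finger_force: 0.0
clock: 3.85
ee_pos: [506.0, -130.3, 78.1]
tcp_rot: [3.109, 0.452, 0.002]
ft_force: [-1.4, 0.8, -0.3]
finger_gap: -0.1
finger_force: 0.6
```

View pics/w2.png

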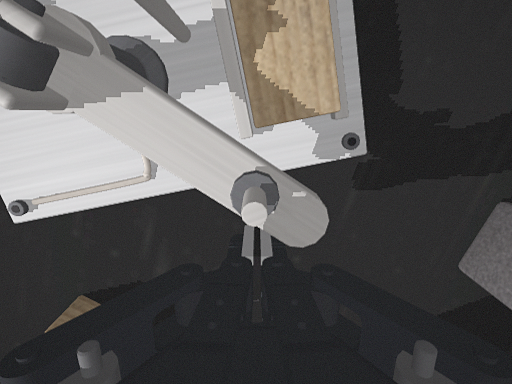

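The fingertips at (257,235) touch the strap's near side by the spindle at about (253,205), so I'll keep sweeping.

```bash
python3 -m inch '[0,0,0,0.4,0.35,0,-1, 0,0,0,0.75,0.65,0,-1, 0,0,0,1.1,0.85,0,-1, 0,0,0,1.4,1.0,0,-1, 0,0,0,1.65,1.1,0,-1]'
python3 -m inch '[0,0,0,0.2,0.05,0,-1, 0,0,0,0.4,0.1,0,-1, 0,0,0,0.6,0.15,0,-1, 0,0,0,0.6,0.15,0,-1]'
python3 - <<'E'
from h import *
m=camera_model("wrist");im=get_image("wrist");cv2.imwrite("pics/w3.png",im[:,:,::-1])
t=R.from_rotvec(sense()['tcp_rot']).as_matrix();p0=sense()['ee_pos'];print(p0,sense()['ft_force'])
th=.4916;A=np.array([[np.cos(th),-np.sin(th)],[np.sin(th),np.cos(th)]])
print("fix",A.T@(p0[:2]-[567.5,-27]))
for d in tip_of("wrist","strap_end")[:2]:
    e=A.T@(ray(m,d['pixel'],79)[:2]-[567.5,-27]);print(d,e,np.arctan2(-e[0],-e[1]))
E
```

```text
clock: 4.4
ee_pos: [562.5, -147.2, 77.2]
tcp_rot: [3.109, 0.452, -0.0]
ft_force: [-1.5, 1.6, 0.2]
finger_gap: -0.1
finger_force: 0.6
clock: 4.8
ee_pos: [581.2, -146.3, 77.4]
tcp_rot: [3.108, 0.453, 0.002]
ft_force: [0.3, -0.3, 0.6]
finger_gap: -0.0
finger_force: 0.0
[ 580.81241868 -146.33670971   77.39068464] [-0.96081254 -0.02352228 -0.35362196]
fix [ -44.59539943 -111.48865918]
{'pixel': [257.0, 204.1], 'score': 0.89} [ -19.91325947 -117.58772283] 0.16775651642150605
{'pixel': [464.5, 322.4], 'score': 0.39} [-111.17076377 -216.84554354] 0.4737341981133066
```

View pics/w3.png

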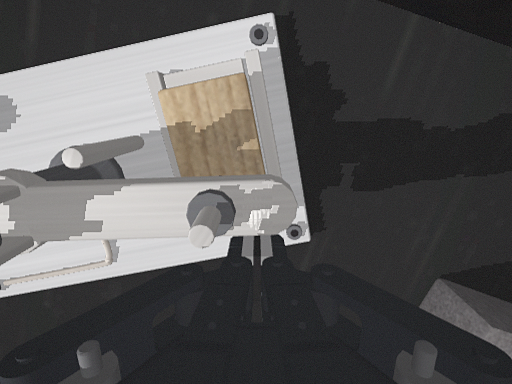

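The strap end is at (257,204), about 0.17 rad from the stop, with the stop pin ahead at (75,157). I'll push gently along fixture +x.

```bash
python3 -m inch '[0,0,0,0.15,-0.03,0,-1, 0,0,0,0.3,-0.06,0,-1, 0,0,0,0.45,-0.08,0,-1, 0,0,0,0.55,-0.1,0,-1, 0,0,0,0.55,-0.1,0,-1]'
python3 -m inch '[0,0,0,0.1,-0.02,0,-1, 0,0,0,0.1,-0.02,0,-1]'
python3 -m inch '[0,0,0,0.07,-0.01,0,-1, 0,0,0,0.07,-0.01,0,-1]'
python3 -m inch '[0,0,0,0.05,-0.01,0,-1, 0,0,0,0.05,-0.01,0,-1]'
```

```text
clock: 5.4
ee_pos: [595.7, -138.5, 77.3]
tcp_rot: [-3.109, -0.452, -0.001]
ft_force: [0.3, 0.0, 0.4]
finger_gap: 0.1
finger_force: 0.0
clock: 5.6
ee_pos: [598.0, -137.2, 77.2]
tcp_rot: [-3.109, -0.452, 0.0]
ft_force: [0.1, -0.5, -0.5]
finger_gap: -0.3
finger_force: 0.2
clock: 5.8
ee_pos: [598.3, -136.9, 77.1]
tcp_rot: [3.109, 0.453, -0.005]
ft_force: [-6.7, -4.9, 4.5]
finger_gap: 0.4
finger_force: 4.0
clock: 6.0
ee_pos: [598.5, -136.8, 77.0]
tcp_rot: [3.108, 0.453, -0.009]
ft_force: [-10.9, -9.0, 6.0]
finger_gap: -0.0
finger_force: 6.9
```

The force jumped to 14 N, so the strap is on its stop. I'll back off, rise and look from above.

```bash
python3 -m inch '[0,0,0,-0.5,0.1,0,-1, 0,0,0,-1,0.2,-1,-1, 0,0,0,-1,0.2,-2.5,-1, 0,0,0,-1,0.2,-4,-1, 0,0,0,-1,0.2,-5.5,-1]'
python3 -m inch '[0,0,0,-1.5,-1.5,-2,-1, 0,0,0,-3,-3,-2,-1, 0,0,0,-4,-4,-2,-1, 0,0,0,-4,-4,-2,-1, 0,0,0,-4,-4,-2,-1]'
python3 - <<'E'
from h import *
s=sense();print(s['clock'],s['ee_pos'])
th=.4916;A=np.array([[np.cos(th),-np.sin(th)],[np.sin(th),np.cos(th)]])
for c in ("wrist","top"):
    m=camera_model(c);im=get_image(c);cv2.imwrite(f"pics/{c}4.png",im[:,:,::-1]);np.savez(c+"4",**m)
    for l,z in (("strap_end",79),("lever_grip",105+85*np.sin(.95))):
        for d in tip_of(c,l)[:2]:
            e=A.T@(ray(m,d['pixel'],z)[:2]-[567.5,-27]);print(c,l,d,e,np.arctan2(-e[0],-e[1]))
E
```

```text
clock: 6.5
ee_pos: [573.5, -150.0, 244.0]
tcp_rot: [-3.109, -0.451, -0.001]
ft_force: [1.1, 0.7, 0.4]
finger_gap: -0.0
finger_force: 0.0
clock: 7.0
ee_pos: [421.3, -67.6, 302.9]
tcp_rot: [-3.108, -0.453, -0.001]
ft_force: [0.1, 0.1, 0.8]
finger_gap: -0.1
finger_force: 0.0
7.0 [421.30178925 -67.56823646 302.88004471]
wrist strap_end {'pixel': [364.1, 13.1], 'score': 0.65} [  -1.130948   -120.15976551] 0.009411757781147946
wrist lever_grip {'pixel': [197.2, 18.0], 'score': 0.77} [ 1.49492294 51.95442887] -3.1128268561092143
top strap_end {'pixel': [288.9, 165.7], 'score': 0.66} [  -8.35530424 -138.2290418 ] 0.060371906033804844
top lever_grip {'pixel': [248.4, 180.7], 'score': 0.5} [-1.5844428  40.01466939] 3.102016779941304
```

View pics/wrist4.png

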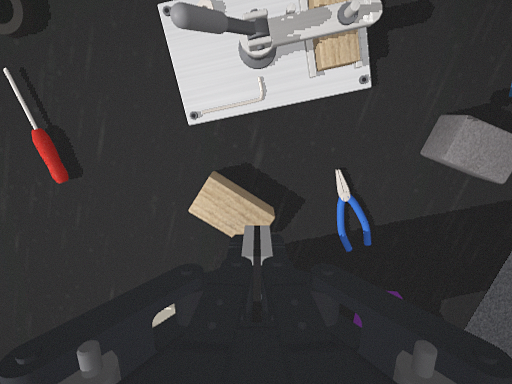

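Strap angle reads about 0.01 rad, with the lever grip at (197,18), still raised to about 0.93 rad and in line with the strap. Next I'll work out the pressing path.

```bash
python3 - <<'E'
from h import *
s=sense();th=.4916;A=np.array([[np.cos(th),-np.sin(th)],[np.sin(th),np.cos(th)]])
t=R.from_rotvec(s['tcp_rot']).as_matrix();p0=s['ee_pos']
for y,z in [(45,245),(45,212),(48,200),(57,190),(66,178),(74,165),(79,152),(80,140),(80,130),(80,124),(80,122)]:
    q=np.array([*([567.5,-27]+A@[0,y]),z]);print(y,z,q.round(),(t.T@(q-p0)/30).round(2))
E
```

```text
45 245 [546.  13. 245.] [ 4.63 -1.48  1.9 ]
45 212 [546.  13. 212.] [ 4.63 -1.48  3.  ]
48 200 [545.  15. 200.] [ 4.61 -1.58  3.4 ]
57 190 [541.  23. 190.] [ 4.55 -1.88  3.73]
66 178 [536.  31. 178.] [ 4.49 -2.17  4.13]
74 165 [533.  38. 165.] [ 4.44 -2.43  4.57]
79 152 [530.  43. 152.] [ 4.41 -2.59  5.  ]
80 140 [530.  44. 140.] [ 4.4  -2.63  5.4 ]
80 130 [530.  44. 130.] [ 4.4  -2.63  5.73]
80 124 [530.  44. 124.] [ 4.4  -2.63  5.93]
80 122 [530.  44. 122.] [ 4.4  -2.63  6.  ]
```

```bash
python3 -m inch '[0,0,0,4.6,-1.5,0,-1, 0,0,0,4.6,-1.5,0,-1, 0,0,0,4.6,-1.5,0,-1, 0,0,0,4.6,-1.5,1,-1, 0,0,0,4.6,-1.5,1.9,-1]'
python3 -m inch '[0,0,0,0,0,0.4,-1, 0,0,0,0,0,0.8,-1, 0,0,0,0,0,1.1,-1, 0,0,0,0,-0.1,1.5,-1, 0,0,0,-0.1,-0.4,1.8,-1]'
```

```text
clock: 7.8
ee_pos: [546.2, 13.9, 243.6]
tcp_rot: [-3.109, -0.454, -0.0]
ft_force: [-0.3, -0.7, -0.7]
finger_gap: 0.3
finger_force: 0.0
clock: 8.3
ee_pos: [538.9, 23.8, 191.2]
tcp_rot: [3.109, 0.45, 0.003]
ft_force: [0.5, -1.1, 1.8]
finger_gap: 0.0
finger_force: 0.7
```

```bash
python3 -m inch '[0,0,0,-0.05,-0.27,0.4,-1, 0,0,0,-0.1,-0.53,0.85,-1, 0,0,0,-0.1,-0.7,1.25,-1, 0,0,0,-0.1,-0.75,1.65,-1, 0,0,0,-0.1,-0.75,1.9,-1]'
python3 -m inch '[0,0,0,0,0,0.15,-1, 0,0,0,0,0,0.25,-1, 0,0,0,0,0,0.25,-1]'
python3 - <<'E'
from h import *
s=sense();th=.4916;A=np.array([[np.cos(th),-np.sin(th)],[np.sin(th),np.cos(th)]])
print(A.T@(s['ee_pos'][:2]-[567.5,-27]))
im=get_image("wrist");cv2.imwrite("pics/w5.png",im[:,:,::-1])
E
```

```text
clock: 8.8
ee_pos: [528.3, 45.1, 133.2]
tcp_rot: [-3.109, -0.453, 0.001]
ft_force: [-1.1, 1.6, 1.8]
finger_gap: -0.2
finger_force: 1.0
clock: 9.1
ee_pos: [528.8, 44.4, 126.5]
tcp_rot: [3.109, 0.452, -0.0]
ft_force: [-0.2, 0.1, -0.2]
finger_gap: -0.2
finger_force: 0.0
[-0.38095343 81.17516693]
```

View pics/w5.png

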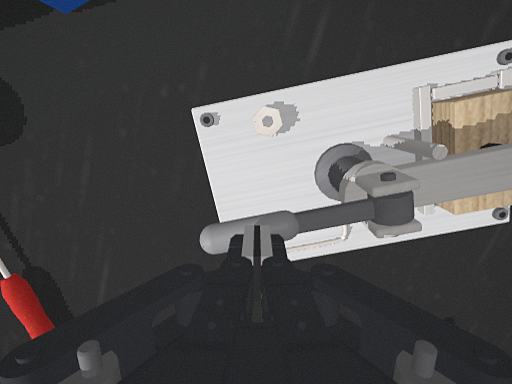

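The fingers are on the grip at (257,225), and the lever is nearly level. I'll press down until it stops.

```bash
python3 -m inch '[0,0,0,0,0,0.08,-1, 0,0,0,0,0,0.08,-1]'
python3 -m inch '[0,0,0,0,0,0.07,-1, 0,0,0,0,0,0.07,-1]'
python3 -m inch '[0,0,0,0,0,0.05,-1, 0,0,0,0,0,0.05,-1]'
```

```text
clock: 9.35
ee_pos: [529.2, 44.5, 124.8]
tcp_rot: [3.109, 0.452, 0.002]
ft_force: [-0.8, 0.7, 3.8]
finger_gap: 0.1
finger_force: 2.0
clock: 9.55
ee_pos: [529.7, 44.7, 124.2]
tcp_rot: [-3.109, -0.452, -0.003]
ft_force: [-5.0, 0.2, 20.0]
finger_gap: -0.2
finger_force: 9.8
clock: 9.75
ee_pos: [530.4, 45.1, 123.8]
tcp_rot: [-3.109, -0.451, -0.006]
ft_force: [-7.5, 1.9, 30.3]
finger_gap: 0.0
finger_force: 14.8
```

```bash
python3 -m inch '[0,0,0,0,0,-0.3,-1, 0,0,0,0,0,-1.5,-1, 0,0,0,0,0,-3,-1, 0,0,0,0,0,-4.5,-1, 0,0,0,0,0,-5.5,-1]'
python3 -m inch '[0,0,0,-2,1,-1,-1, 0,0,0,-4,2,-1,-1, 0,0,0,-4,2,-1,-1, 0,0,0,-4,2,-1,-1]'
python3 - <<'E'
from h import *
th=.4916;A=np.array([[np.cos(th),-np.sin(th)],[np.sin(th),np.cos(th)]])
for c in ("wrist",):
    m=camera_model(c);im=get_image(c);cv2.imwrite(f"pics/{c}6.png",im[:,:,::-1])
    for l,z in (("strap_end",79),("lever_grip",105),("hexkey",12),("spindle_nut",12)):
        for d in tip_of(c,l)[:1]:
            e=A.T@(ray(m,d['pixel'],z)[:2]-[567.5,-27]);print(c,l,d,e,np.arctan2(-e[0],-e[1]))
E
```

```text
clock: 10.25
ee_pos: [529.6, 44.5, 289.2]
tcp_rot: [3.108, 0.452, 0.006]
ft_force: [0.8, 0.3, 0.2]
finger_gap: 0.0
finger_force: 0.0
clock: 10.65
ee_pos: [428.0, -49.2, 316.6]
tcp_rot: [3.108, 0.448, 0.0]
ft_force: [0.1, 0.7, 0.3]
finger_gap: 0.0
finger_force: 0.0
wrist strap_end {'pixel': [371.2, 32.0], 'score': 0.56} [  -5.62056496 -119.73438424] 0.046907511631108005
wrist lever_grip {'pixel': [197.0, 58.8], 'score': 0.65} [ 2.98540151 85.37196446] -3.106637554304441
wrist hexkey {'pixel': [241.7, 102.2], 'score': 0.85} [-48.96403962  50.29686308] 2.369621160010228
wrist spindle_nut {'pixel': [219.7, 23.6], 'score': 0.62} [58.66733787 57.4810427 ] -2.345981227417064
```

View pics/wrist6.png

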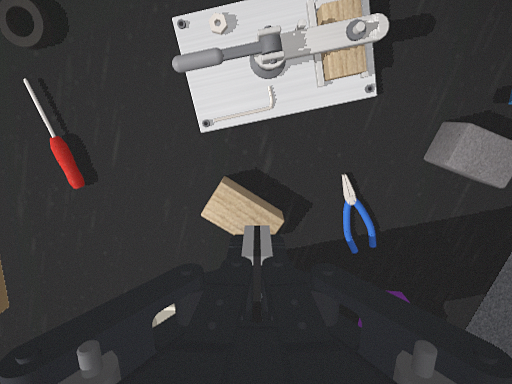

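Lever is level in the view (grip at (197,59)). The strap may have shifted a few hundredths of a rad while I pressed, because of the side force. I'll nudge the strap end gently back against the stop, to the contact position I found before, about (598,-137).

```bash
python3 -m inch '[0,0,0,3.6,4.6,0,-1, 0,0,0,3.6,4.6,0,-1, 0,0,0,3.6,4.6,0,-1, 0,0,0,3.6,4.6,0,-1, 0,0,0,3.6,4.6,1,-1]'
python3 -m inch '[0,0,0,0,0,1.5,-1, 0,0,0,0,0,3,-1, 0,0,0,0,0,4.5,-1, 0,0,0,0,0,6,-1, 0,0,0,0,0,7,-1]'
python3 -m inch '[0,0,0,0.2,-0.04,0,-1, 0,0,0,0.4,-0.08,0,-1, 0,0,0,0.5,-0.1,0,-1, 0,0,0,0.5,-0.1,0,-1]'
```

```text
clock: 11.4
ee_pos: [579.2, -150.3, 287.5]
tcp_rot: [3.106, 0.452, 0.01]
ft_force: [0.2, -0.4, -0.3]
finger_gap: -0.1
finger_force: 0.0
clock: 11.9
ee_pos: [572.7, -147.2, 71.8]
tcp_rot: [-3.107, -0.454, 0.006]
ft_force: [-0.0, -0.3, 0.4]
finger_gap: 0.2
finger_force: 0.0
clock: 12.3
ee_pos: [589.4, -141.2, 77.8]
tcp_rot: [3.107, 0.453, 0.005]
ft_force: [-0.4, 0.5, 1.3]
finger_gap: -0.1
finger_force: 0.0
```

```bash
python3 -m inch '[0,0,0,0.1,-0.02,0,-1, 0,0,0,0.1,-0.02,0,-1]' | egrep 'ee|ft'
python3 -m inch '[0,0,0,0.08,-0.02,0,-1, 0,0,0,0.08,-0.02,0,-1]'| egrep 'ee|ft'
python3 -m inch '[0,0,0,0.07,-0.01,0,-1, 0,0,0,0.07,-0.01,0,-1]'| egrep 'ee|ft'
```

```text
ee_pos: [590.7, -140.0, 76.8]
ft_force: [0.4, -0.2, 0.0]
ee_pos: [592.3, -138.7, 76.1]
ft_force: [0.6, 0.4, 0.9]
ee_pos: [594.1, -137.8, 75.8]
ft_force: [0.2, -0.2, -0.7]
```

```bash
for i in 1; do python3 -m inch '[0,0,0,0.08,-0.02,0,-1, 0,0,0,0.08,-0.02,0,-1]' | egrep 'ee|ft'; done
python3 -m inch '[0,0,0,0.08,-0.01,0,-1, 0,0,0,0.08,-0.01,0,-1]'| egrep 'ee|ft'
python3 -m inch '[0,0,0,0.05,-0.01,0,-1, 0,0,0,0.05,-0.01,0,-1]'| egrep 'ee|ft'
```

```text
ee_pos: [596.0, -136.5, 75.7]
ft_force: [-0.8, -0.5, 0.1]
ee_pos: [597.6, -135.9, 75.6]
ft_force: [-3.6, -2.4, 1.5]
ee_pos: [597.8, -135.7, 75.5]
ft_force: [-8.3, -6.0, 4.1]
```

The strap is on the stop at the same contact position as before, to within 0.2 mm. I'll retreat and hand in.

```bash
python3 -m inch '[0,0,0,-0.5,0.1,0,-1, 0,0,0,-1.2,0.2,-1,-1, 0,0,0,-1.2,0.2,-2.5,-1, 0,0,0,-1.2,0.2,-4,-1, 0,0,0,-1.2,0.2,-5.5,-1]' | egrep 'ee|ft'
python3 -m inch '[0,0,0,-2,-2,-1,-1, 0,0,0,-4,-3,-1,-1, 0,0,0,-4,-3,-1,-1, 0,0,0,-4,-3,-1,-1, 0,0,0,-4,-3,-1,-1]' | egrep 'ee|ft'
python3 - <<'E'
from h import *
m=camera_model("wrist");im=get_image("wrist");cv2.imwrite("pics/w7.png",im[:,:,::-1])
E
```

```text
ee_pos: [566.1, -151.1, 242.4]
ft_force: [0.2, -0.1, -0.4]
ee_pos: [425.3, -98.6, 271.4]
ft_force: [1.0, -0.8, -0.0]
```

View pics/w7.png

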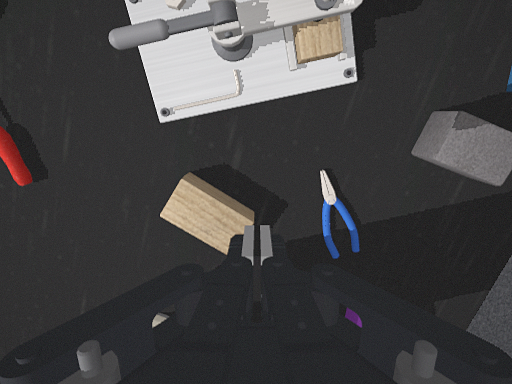

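The lever is down (grip at (140,35)), the strap lies over the block at about (320,40), the loose things in view are where they were, and the robot is clear.

```bash
python3 -c "
from plant import *
print(workorder.sign_off())"
```

```text
the job is handed in; nothing more can be done
None
```

I swung the strap onto its stop, then pressed the lever down to its hard stop, and handed the job in at about 14 s; no verdict came back, and I had no way to read the foot's force on the block.

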